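# Raise the counterweighted gate and slide the tub into the bay

### The job

With the fingertips, push the barrier arm of the small lane gate up past its balance point, so that it stays raised by itself. Then push the tub of swabs that waits in the lane along the board, under the raised arm, until it stands against the end stop. Only push: the tub must stay upright on the board and must not be lifted or carried, and the other things round the gate are to be left where they are.

Things in the scene. Friction and masses are not known exactly. Their poses are not given: they have to be found in the camera images.
- gate: Fixed gate: grey board, 6 mm thick, with a lane between two rails (86 mm apart, tops 18 mm above the table), an end stop bar across the far end (near face at x = +100 mm, top 40 mm high) and a grey post, 112 mm high, at x = +34, y = +100 mm. Origin on the table, mid-lane, under the lowered arm; +x along the lane away from the robot, +y to the post, z up. Board x -160 to +100, y -55 to +55 mm.
- barrier_arm (a joint): Arm angle, rad: 0 = lowered, level across the lane on a stop; grows as the free end rises; 1.70 = raised, just past upright, on a stop. Turns in the plane gate x = 0. Lifting near the free end takes 1 to 1.5 N at first, less with the angle. Balance near 0.8 rad: below it the arm falls shut, beyond it it swings up by itself (about 2 rad/s) and stays, with little friction.
- barrier_pivot (a point): Fixed point on the arm's level turning axis (along gate x): gate x = 0, y = +100 mm, 90 mm above the table; axes of the gate. A steel counterweight, 46 mm in diameter, 48 mm wide, sits on the arm's cranked tail, 67 mm above and 50 mm behind (+y of) this point when lowered, and swings out and down to +y as the arm rises.
- boom_point (a point): Point on the boom's axis near its free end, 225 mm from the pivot; moves with the arm. The boom is a bare round tube, 18 mm in diameter, that ends 240 mm from the pivot (gate y = -140 mm when lowered), axis 90 mm above the table when lowered. From the board's edge (y = -55 mm) outward there is free room below it to push up.
- tub: The round plastic tub of cotton swabs, open on top, 75 mm in diameter, 88 mm high, 75 g, standing loose on the board in the lane on the robot's side of the arm. Origin at the centre of its underside, z along its axis. Too tall to pass under the lowered arm. Against the end stop its origin is at gate x = +62.5 mm.
- bay (a point): Where the centre of the tub's underside is when the tub touches the end stop, in the middle of the lane: gate x = +62.5 mm, 6 mm above the table. Keep the robot's wrist clear of the fixed tape reel that hangs over the table left of the gate (x 0.51 to 0.55 m, y -0.06 to +0.11 m from the robot's base, lower edge 0.47 m above the table); the machine farther left reaches up to 0.26 m there.
- core: Bystander: brown cardboard tape core, 76 mm in diameter, 20 mm high, lying on the table left of the lane, nearer the robot than the post. Origin at the centre of its underside.
- glue_stick: Bystander: white glue stick, 26 mm in diameter, 88 mm high, standing on the table left of the lane, beyond the post. Origin at the centre of its underside.
- tape_roll_small: Bystander: small roll of clear tape, 54 mm in diameter, 18 mm high, lying on the table left of the post. Origin at the centre of its underside.
There are look-alikes about, which are no part of the job. Of the things like the tub, leave any that is turquoise; of the rest the smaller one is meant.

How it is judged (in metres and radians):
On the way, in this order (a step that is already met when the one before it is completed fails the run):
1. the barrier arm stands raised by itself, touched by no finger (value of joint barrier_arm above 1.55 rad and contact force between each of the arm, the fingers and barrier_arm below 0.1 N), for 0.3 s.
2. the tub has been pushed through to the end stop (x of tub in the frame of gate above 0.048 m), for 0.1 s.
At the end, for the whole second after the job is handed in: The barrier arm stays raised by itself (above 1.55 rad); the tub stands upright (within 0.1 rad) and at rest on the board, in the lane, against the end stop or within about 14 mm of it (value of joint barrier_arm above 1.55 rad and x of tub in the frame of gate between 0.048 and 0.075 m and horizontal distance between tub and bay below 0.018 m and z of tub in the frame of gate below 0.012 m and angle between tub's own z axis and vertical below 0.1 rad and linear speed of tub below 0.02 m/s); the robot touches nothing.
It fails at once if the tub is lifted off the board (z of tub in the frame of gate above 0.022 m).
It fails at once if the tub is tipped (angle between tub's own z axis and vertical above 0.4 rad).
It fails at once if the tub is forced past the arm before the arm is raised (x of tub in the frame of gate above -0.02 m and value of joint barrier_arm below 1.2 rad).
It fails at once if a bystander (core, glue stick, small tape roll) is moved more than 20 mm (distance of any of core, glue_stick, tape_roll_small from where it was at the start of the episode above 0.02 m).
It also fails if it takes over 58 s, if anything falls off the work surface, if the arm or the gripper's body presses on something with over 40 N, if the wrist force passes 120 N, or if a joint passes its speed limit or range.

### The arm

A 6-joint arm with a two-finger parallel gripper is mounted at the origin on a cart in front of the work surface, level with it; the furniture and walls round the work are solid. World frame = base frame: x ahead of the robot, y to its left, z up, the work surface at z = 0. Lengths are in mm, angles in rad, forces in N, time in s.
With the tool pointing down it reaches from about 350 to 975 mm from the base axis. Payload 7.1 kg.
Tool frame: the origin (TCP) lies on the front face of the gripper's body, between the roots of the fingers; the fingertips stand 80 mm ahead of it and the grasp point (between the pads) lies 61 mm ahead of it (env.tips_ahead is the distance from the TCP to the fingertips, in mm); z points along the fingers, y is the direction in which the jaws open and shut (so a half turn about z gives the same grasp; the last joint's range is limited). The gripper opens to 88 mm and grips with 3 to 60 N. Pads are 20 mm wide; open, the fingers measure 115 mm over their backs; the gripper's body (75 mm by 178 mm) begins 61 mm behind the grasp point.
Start: joints at [1.324, 0.423, 1.63, -0, 1.089, -0.019], TCP at [141.116, 608.845, 302.675] pointing down, gripper open.
Joint ranges: [-3, 3], [-0.9, 2.11], [0.09, 2.58], [-1.31, 4.45], [0.11, 2.69], [-2.54, 2.54]. Speed limits (rad/s): [2.39, 2.39, 3.01, 3.14, 3.14, 3.14].

### API

Orientations are given as a unit quaternion [x, y, z, w].
In Python, from station import env, set_gripper, viewer, workorder gives the robot as it stands. Calls block until the motion is done:
- env.reach(position, orientation): joint-space move of the TCP to a pose.
- env.move_l(position, rot=None, rate=150, f_stop=None): straight line of the TCP; rot=None keeps the orientation; rate is the mean speed in mm/s. With f_stop (N) it stops when the force on the tool has changed by that much, and returns True; else False.
- env.move_joints(angles): joint-space move.
- set_gripper(opening): finger opening in mm; the grip force is fixed at half the most; returns when the fingers have stopped.
- env.hold(seconds).
- env.ik(position, orientation): joint angles nearest the present ones, or None.
- env.read_state(): the state.
- viewer.camera(name): name is "scene" or "top"; returns the picture (480x640x3 uint8, blue, green, red); there is no depth.
- viewer.camera_params(name): a dict with "fx", "fy", "cx", "cy" (pixels), "pose" (4x4, takes a point from camera to world coordinates). Camera axes: x right, y up, looking along -z (the intrinsics and any distortion apply to the point x, -y, -z); pixel columns grow to the right and rows downward; lengths in mm; the calibration is good to about 2 mm. A picture is of the moment at which its call begins. camera_params takes no time and is no camera call.
A pose or a line that the arm cannot do raises env.IKError and nothing moves.
- workorder.sign_off(): hands the job in, once; it reports no verdict.
The state is a dict: "time_s": time; "qpos": joint angles; "dq": joint speeds; "tau": joint torques, N m; "tool_pos": TCP position; "orientation": TCP orientation; "force": force on the tool from outside, world axes, zero at the start; "wrist_torque": the same for the moment, N m; "width": finger opening in mm.
Only numpy, scipy, OpenCV 4.12 (cv2) and the standard library are available. Lean on these libraries where they do the work, as an engineer would, in place of code of your own. Each camera call takes 0.05 s, during which the arm holds its last target.

## Working session

There is one attempt and no reset: what is moved stays moved. The work goes in short steps, each a Python script; the robot and the scene stay as the last script left them, time stands still between calls to the robot, and variables do not carry over. Pictures are saved under pics/ and viewed, and the job is handed in when it is done.

```bash
ls; mkdir -p pics
python3 - <<'E'
from station import env, viewer
import cv2
for n in ("scene","top"):
    im=viewer.camera(n); cv2.imwrite(f"pics/{n}0.png",im)
    p=viewer.camera_params(n); print(n,p)
s=env.read_state(); print(s)
E
```

```text
pics
scene {'fx': 452.8423816883504, 'fy': 452.8423816883504, 'cx': 316.2124270344529, 'cy': 235.4410529321183, 'pose': array([[-8.74211805e-01,  3.82969502e-01, -2.98476264e-01,
         2.92920494e+02],
       [-4.85436423e-01, -6.76388212e-01,  5.53940850e-01,
         3.98149809e+02],
       [ 1.02566246e-02,  6.29152881e-01,  7.77213905e-01,
         7.29572316e+02],
       [ 0.00000000e+00,  0.00000000e+00,  0.00000000e+00,
         1.00000000e+00]])}
top {'fx': 491.3114493271763, 'fy': 491.3114493271763, 'cx': 320.0595691975793, 'cy': 245.59647747598729, 'pose': array([[-1.23467091e-02,  9.86232779e-01, -1.64901380e-01,
         4.03538938e+02],
       [-9.99861189e-01, -1.40220168e-02, -8.99918086e-03,
        -1.06229463e+02],
       [-1.11875371e-02,  1.64767380e-01,  9.86269005e-01,
         1.08941712e+03],
       [ 0.00000000e+00,  0.00000000e+00,  0.00000000e+00,
         1.00000000e+00]])}
{'time_s': 0.1, 'qpos': array([ 1.32400301e+00,  4.23767800e-01,  1.63056006e+00,  1.93956248e-05,
        1.08857018e+00, -1.89875238e-02]), 'dq': array([ 4.44866302e-05, -9.57014707e-04, -7.35734854e-04, -3.23051022e-04,
       -4.82614177e-04, -6.94868914e-05]), 'tau': array([-3.18566181e-04, -5.45611346e+01, -2.74326289e+01,  6.45161723e-02,
        1.88084564e-02, -2.73510750e-05]), 'tool_pos': array([141.02567891, 608.51116249, 301.99826619]), 'orientation': array([ 1.13661211e-01,  9.93519352e-01, -6.45797675e-04, -9.49944948e-05]), 'force': array([-0.79670887,  0.64767635, -0.05285771]), 'wrist_torque': array([ 0.04870372, -0.01669617, -0.00039395]), 'width': 87.88930589602239}
```

View pics/scene0.png

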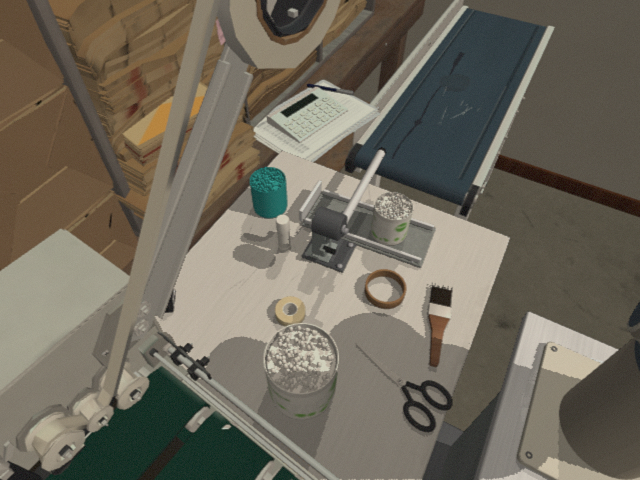

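View pics/top0.png

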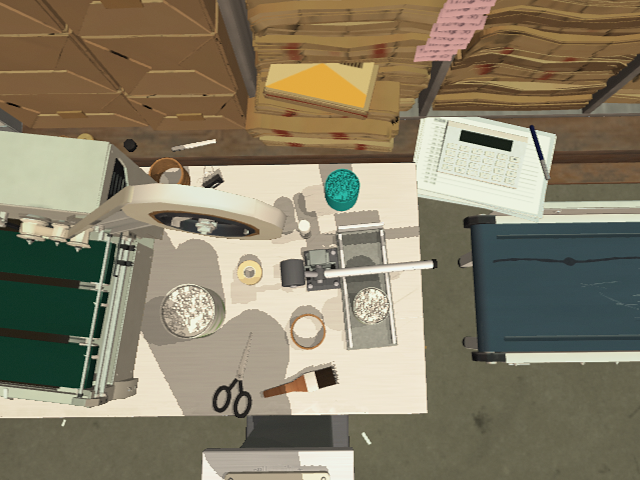

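Run:
```python
import cv2
a=cv2.imread("pics/scene0.png"); b=cv2.imread("pics/top0.png")
cv2.imwrite("pics/sc1.png",cv2.resize(a[140:280,240:450],None,fx=3.8,fy=3.8,interpolation=cv2.INTER_CUBIC))
cv2.imwrite("pics/tc1.png",cv2.resize(b[210:360,270:450],None,fx=4,fy=4,interpolation=cv2.INTER_CUBIC))
```

```text
(no output)
```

View pics/sc1.png

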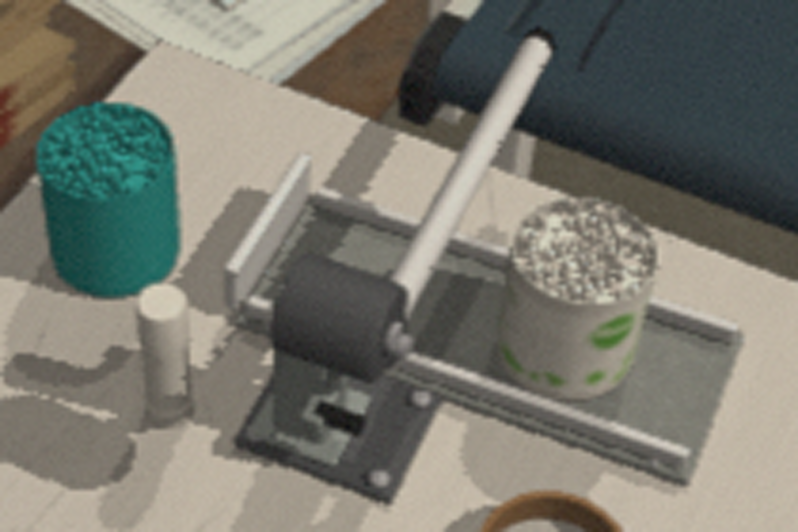

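View pics/tc1.png

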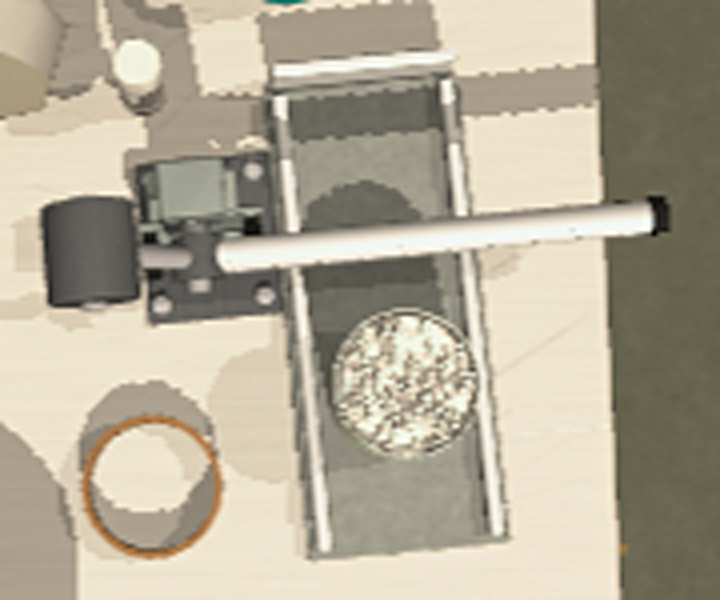

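```bash
cat > h.py <<'E'
import numpy as np
from scipy.optimize import least_squares
from station import viewer
P={n:viewer.camera_params(n) for n in("scene","top")}
def proj(n,X):
    p=P[n];T=np.linalg.inv(p["pose"]);c=T[:3,:3]@np.asarray(X,float)+T[:3,3]
    return np.array([p["cx"]+p["fx"]*c[0]/-c[2],p["cy"]+p["fy"]*-c[1]/-c[2]])
def tri(a,b):
    r=least_squares(lambda X:np.r_[proj("scene",X)-a,proj("top",X)-b],[500,-200,50]); return r.x,np.abs(r.fun).max()
S=lambda u,v:np.array([240+u/3.8,140+v/3.8]); T=lambda u,v:np.array([270+u/4,210+v/4])
def g2w(q,X):
    c,s=np.cos(q[2]),np.sin(q[2]);return np.array([q[0]+c*X[0]-s*X[1],q[1]+s*X[0]+c*X[1],X[2]])
E
python3 - <<'E'
from h import *
print("boomend",tri(S(543,40),T(667,215)))
print("tubtop",tri(S(585,252),T(405,382)))
print("board near +y",tri(S(688,482),T(310,557)))
print("board near -y",tri(S(742,345),T(509,541)))
print("stop top +y",tri(S(232,270),T(273,78)))
print("stop top -y",tri(S(305,160),T(452,66)))
obs=[("scene",(0,-140,90),S(543,40)),("top",(0,-140,90),T(667,215)),("scene",(-160,55,6),S(688,482)),("top",(-160,55,6),T(310,557)),
("scene",(-160,-55,6),S(742,345)),("top",(-160,-55,6),T(509,541))]
f=lambda q:np.concatenate([proj(n,g2w(q,X))-o for n,X,o in obs])
r=least_squares(f,[500,-200,0]);print(r.x,r.fun.reshape(-1,2).round(1))
E
```

```text
boomend (array([ 529.31890435, -335.85351196,   87.71309832]), np.float64(0.3037533973599693))
tubtop (array([ 445.83656715, -199.72947309,   83.8929802 ]), np.float64(0.48621092068901817))
board near +y (array([ 355.71250044, -153.19036102,    0.80330119]), np.float64(0.5146118978677805))
board near -y (array([ 363.11835649, -262.27182226,   -7.28160894]), np.float64(0.2847412090393391))
stop top +y (array([ 615.79953462, -136.2937503 ,   37.60746887]), np.float64(0.6102387739573203))
stop top -y (array([ 623.02255836, -234.26178242,   33.14060357]), np.float64(1.1052977832380861))
[ 5.19190907e+02 -1.94157092e+02  6.47986861e-02] [[-0.1 -0.2]
 [-0.6  0.7]
 [-0.7 -0.4]
 [-1.4  0.5]
 [ 0.6 -3.2]
 [-0.4  0.5]]
```

```bash
cat >> h.py <<'E'
from scipy.spatial.transform import Rotation as R
obs=[("scene",(0,-140,90),S(543,40)),("top",(0,-140,90),T(667,215)),("scene",(-160,55,6),S(688,482)),("top",(-160,55,6),T(310,557)),("top",(-160,-55,6),T(509,541)),
("top",(100,43,40),T(288,80)),("top",(100,-43,40),T(440,69))]
G=least_squares(lambda q:np.concatenate([proj(n,g2w(q,X))-o for n,X,o in obs]),[500,-200,0])
q=G.x
def quat(tilt,flip=1):
    # tool z = (sin? ) pointing ahead (+x gate) and down; tilt = angle from vertical; jaw axis in the x-z plane
    c,s=np.cos(q[2]),np.sin(q[2]); Rz=np.array([[c,-s,0],[s,c,0],[0,0,1]])
    z=np.array([np.sin(tilt),0,-np.cos(tilt)]); y=flip*np.array([np.cos(tilt),0,np.sin(tilt)]); x=np.cross(y,z)
    return R.from_matrix(Rz@np.c_[x,y,z]).as_quat()
def tcp(tip,tilt): # tip in gate frame -> TCP world
    t=np.array(tip,float)-80*np.array([np.sin(tilt),0,-np.cos(tilt)]); return g2w(q,t)
TL=np.pi/4
def lift(th,r,off,ext=22):
    y=100-r*np.cos(th)-off*np.sin(th); z=90+r*np.sin(th)-off*np.cos(th)
    d=np.array([np.sin(TL),0,-np.cos(TL)])
    return np.array([0,y,z])+ext*d
E
python3 - <<'E'
from h import *; from station import env
print(q,G.fun.reshape(-1,2).round(1))
print("tip?",g2w(q,(0,-140,90)))
for f in (1,-1):
    for tip in (lift(0,220,34)+[-70,0,70],lift(0,220,34),lift(0,220,28),lift(.6,215,28),lift(1.1,205,26)):
        try: j=env.ik(tcp(tip,TL),quat(TL,f))
        except Exception as e: j=e
        print(f,tip.round(),tcp(tip,TL).round(),None if j is None else np.round(j,2))
    for t in(.3,.45):
      for x in (-150,20):
        j=env.ik(tcp((x,0,35),t),quat(t,f)); print(f,t,x,tcp((x,0,35),t).round(),None if j is None else np.round(j,2))
E
```

```text
[ 5.18076533e+02 -1.94147757e+02  7.49566399e-02] [[-0.2 -0.2]
 [-0.7  0.5]
 [ 0.3 -0.7]
 [-0.7  1.3]
 [ 0.3  0.7]
 [-0.5 -0.8]
 [ 0.8 -1.5]]
tip? [ 528.56063869 -333.75464668   90.        ]
1 [ -54. -120.  110.] [ 416. -322.  167.] [-0.95  0.52  2.17  1.62  0.65 -2.49]
1 [  16. -120.   40.] [ 486. -317.   97.] None
1 [  16. -120.   46.] [ 486. -317.  103.] None
1 [ 16. -93. 173.] [ 484. -290.  229.] [-0.78  0.4   2.11  1.5   0.56 -2.17]
1 [ 16. -16. 245.] [ 478. -213.  302.] [-0.65  0.19  2.18  1.33  0.5  -1.86]
1 0.3 -150 [ 345. -207.  111.] [-0.69  0.47  2.32  1.03  0.24 -1.75]
1 0.3 20 [ 514. -194.  111.] [-0.44  0.57  2.03  0.49  0.32 -0.97]
1 0.45 -150 [ 334. -208.  107.] None
1 0.45 20 [ 503. -195.  107.] [-0.49  0.58  2.11  1.3   0.24 -1.81]
-1 [ -54. -120.  110.] [ 416. -322.  167.] [-0.95  0.52  2.17  1.62  0.65  0.65]
-1 [  16. -120.   40.] [ 486. -317.   97.] [-0.82  0.71  2.08  1.87  0.61  0.49]
-1 [  16. -120.   46.] [ 486. -317.  103.] [-0.82  0.69  2.08  1.85  0.61  0.51]
-1 [ 16. -93. 173.] [ 484. -290.  229.] [-0.78  0.4   2.11  1.5   0.56  0.97]
-1 [ 16. -16. 245.] [ 478. -213.  302.] [-0.65  0.19  2.18  1.33  0.5   1.28]
-1 0.3 -150 [ 345. -207.  111.] [-0.69  0.47  2.32  1.03  0.24  1.39]
-1 0.3 20 [ 514. -194.  111.] [-0.44  0.57  2.03  0.49  0.32  2.17]
-1 0.45 -150 [ 334. -208.  107.] [-0.78  0.51  2.39  1.75  0.34  0.58]
-1 0.45 20 [ 503. -195.  107.] [-0.49  0.58  2.11  1.3   0.24  1.33]
```

Run:
```python
from h import *; from station import env,set_gripper
s=env.read_state(); o=s["orientation"]
env.move_l([141,608.8,420],rate=200)
print(env.read_state()["qpos"].round(2))
a=1.32
env.move_l([390*np.cos(a),390*np.sin(a),420],rate=200)
j=env.read_state()["qpos"]; print(j.round(2))
set_gripper(0)
j2=j.copy(); j2[0]=-.9
env.move_joints(j2)
s=env.read_state();print(s["time_s"],s["tool_pos"].round(),s["qpos"].round(2),s["force"].round(1))
print(env.ik(tcp(lift(0,220,34)+[-70,0,120],TL),quat(TL,-1)))
```

```text
[ 1.32  0.32  1.51 -0.    1.31 -0.02]
[ 1.29 -0.08  1.97  0.    1.26 -0.05]
5.9667 [ 252. -298.  420.] [-0.9  -0.08  1.97  0.    1.26 -0.05] [-0.1 -0.4  0.5]
[-0.94853722  0.40769342  2.16335381  1.45176053  0.65369526  0.86085369]
```

Run:
```python
from h import *; from station import env,viewer; import cv2
Q=quat(TL,-1)
env.reach(tcp(lift(0,220,35)+[-75,0,125],TL),Q)
env.move_l(tcp(lift(0,220,35)+[-75,0,75],TL),Q,rate=100)
hit=env.move_l(tcp(lift(0,220,35),TL),Q,rate=60,f_stop=4)
s=env.read_state();print(hit,s["time_s"],s["tool_pos"].round(),tcp(lift(0,220,35),TL).round(),s["force"].round(1))
for n in("scene","top"):cv2.imwrite(f"pics/{n}2.png",viewer.camera(n)[130:330,200:460].repeat(3,0).repeat(3,1))
```

```text
False 9.825 [ 486. -317.   96.] [ 486. -317.   96.] [ 1.5  0.5 -0.1]
```

View pics/scene2.png

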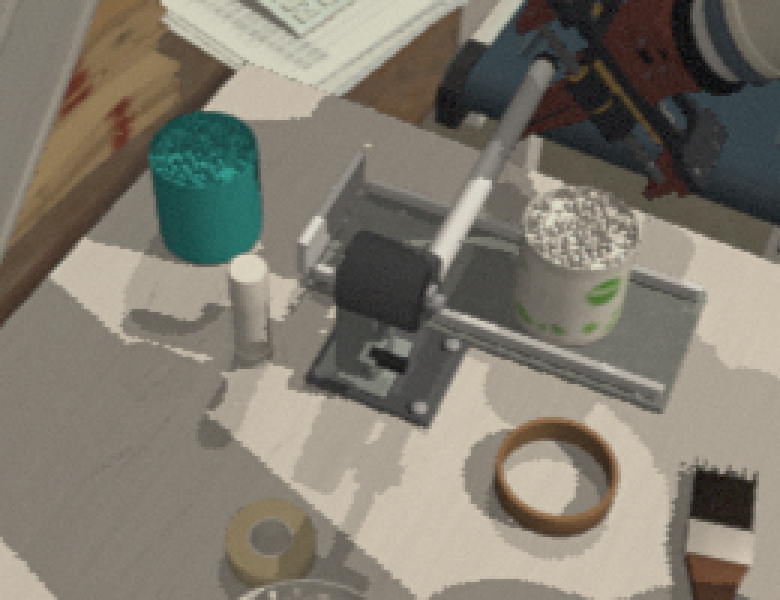

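View pics/top2.png

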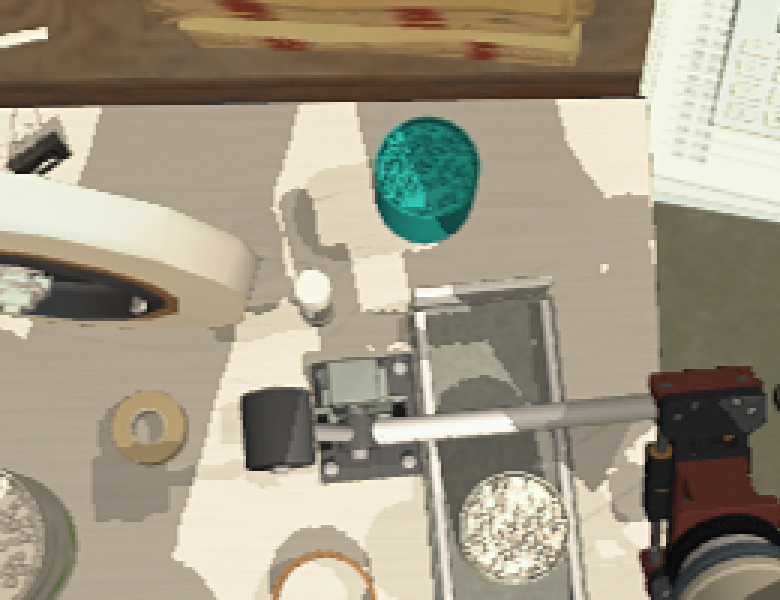

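Run:
```python
from h import *; from station import env,viewer; import cv2
Q=quat(TL,-1)
f0=env.read_state()["force"]
for th in np.arange(.05,.61,.11):
    env.move_l(tcp(lift(th,220-15*th,28),TL),Q,rate=60)
    print(round(th,2),(env.read_state()["force"]-f0).round(1))
s=env.read_state();print(s["time_s"])
for n in("scene","top"):cv2.imwrite(f"pics/{n}3.png",viewer.camera(n)[100:300,240:500].repeat(3,0).repeat(3,1))
```

```text
0.05 [-3.2  0.9 -2.7]
0.16 [-4.1  1.8 -1.7]
0.27 [-2.4  0.6 -1.7]
0.38 [-1.8 -0.6 -1. ]
0.49 [-2.  -0.3 -1.3]
0.6 [-2.1 -0.6 -0.8]
13.1
```

View pics/scene3.png

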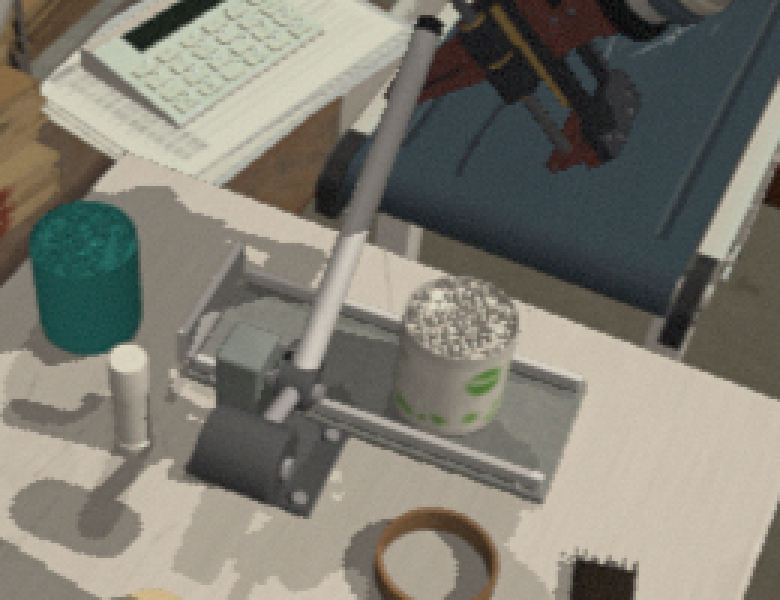

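View pics/top3.png

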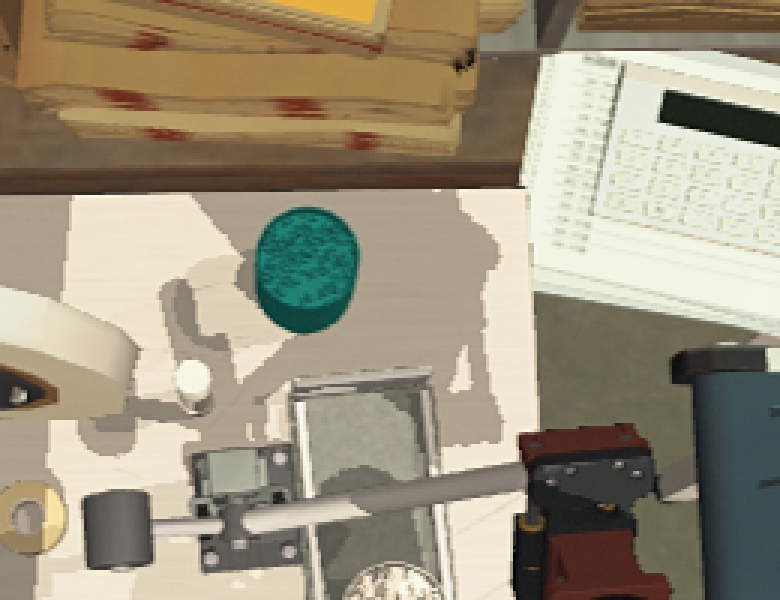

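Run:
```python
from h import *; from station import env,viewer; import cv2
Q=quat(TL,-1)
for th in (.7,.8,.88,.95):
    env.move_l(tcp(lift(th,220-15*th,28),TL),Q,rate=70)
    print(round(th,2),env.read_state()["force"].round(1))
env.hold(.8)
s=env.read_state();print(s["time_s"],s["force"].round(1))
for n in("scene","top"):cv2.imwrite(f"pics/{n}4.png",viewer.camera(n)[100:300,240:500].repeat(3,0).repeat(3,1))
```

```text
0.7 [ 0.3  0.2 -0.5]
0.8 [ 0.5 -1.  -0.3]
0.88 [0.3 0.5 0.8]
0.95 [-0.7 -0.2  0.3]
15.6417 [ 0.8 -0.5  0.2]
```

View pics/scene4.png

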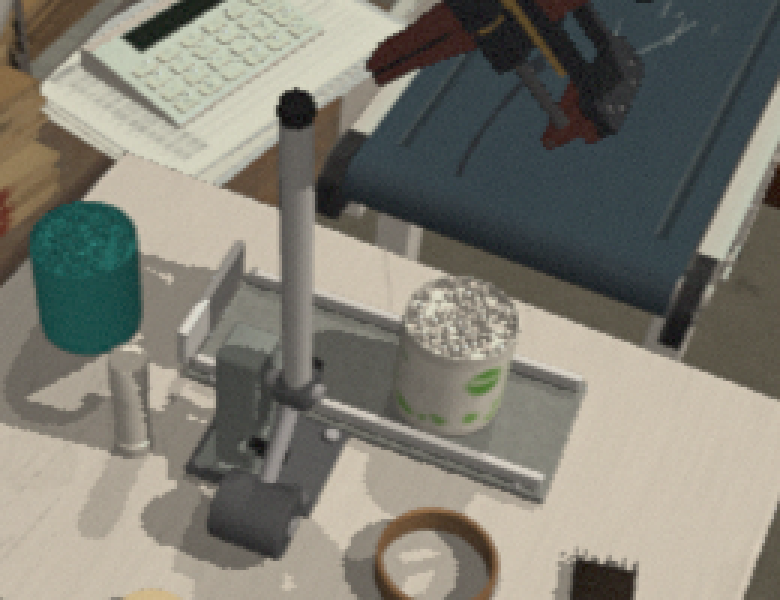

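View pics/top4.png

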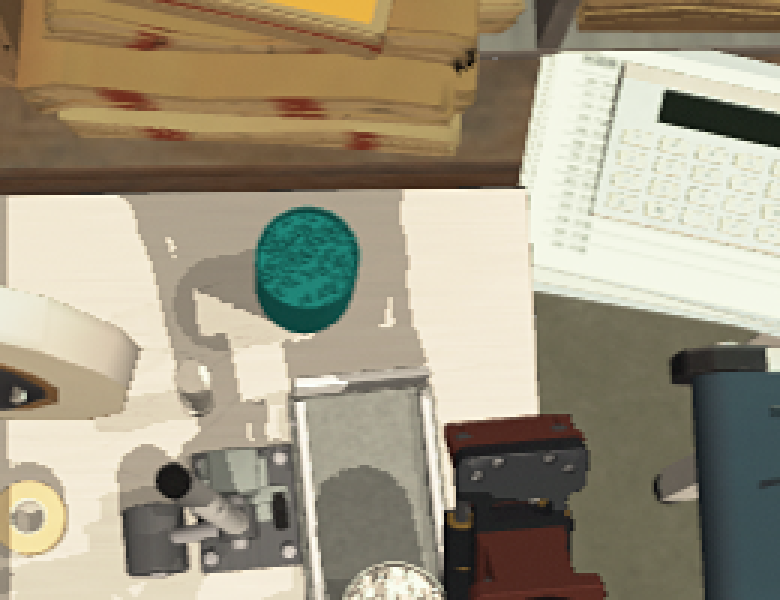

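Run:
```python
from h import *; from station import env,viewer; import cv2
t=.3; Q=quat(t,-1)
p=env.read_state()["tool_pos"]
env.move_l(p+[-110,0,60],rate=150)
print(env.read_state()["qpos"].round(2))
env.reach(tcp((-160,0,190),t),Q); print(env.read_state()["qpos"].round(2))
env.move_l(tcp((-152,0,36),t),Q,rate=90,f_stop=6)
hit=env.move_l(tcp((-132,0,36),t),Q,rate=40,f_stop=6)
s=env.read_state();print(hit,s["time_s"],s["force"].round(1),s["tool_pos"].round(),tcp((-132,0,36),t).round())
for n in("scene","top"):cv2.imwrite(f"pics/{n}5.png",viewer.camera(n)[130:330,240:500].repeat(3,0).repeat(3,1))
```

```text
[-0.92  0.01  2.26  1.11  0.72  1.33]
[-0.71  0.07  2.25  0.36  0.63  2.09]
False 19.9917 [-0.7  0.5 -0.2] [ 363. -206.  112.] [ 363. -206.  112.]
```

View pics/scene5.png

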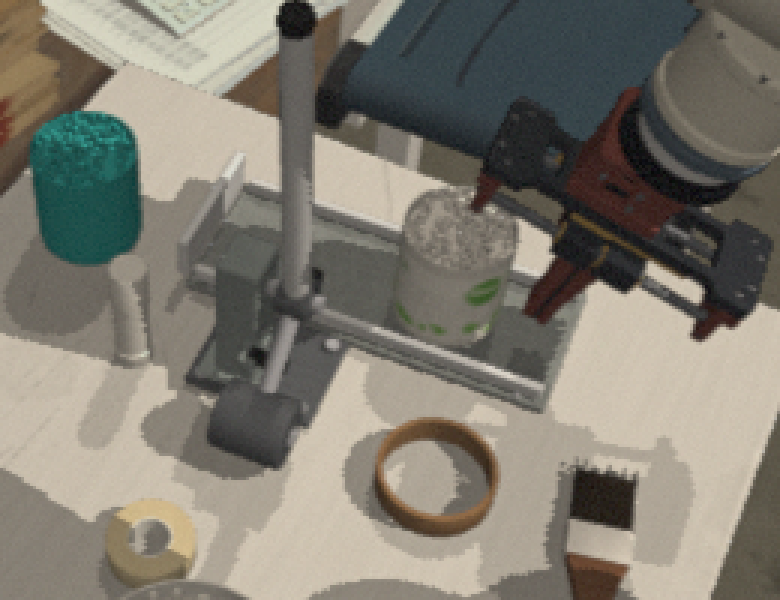

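View pics/top5.png

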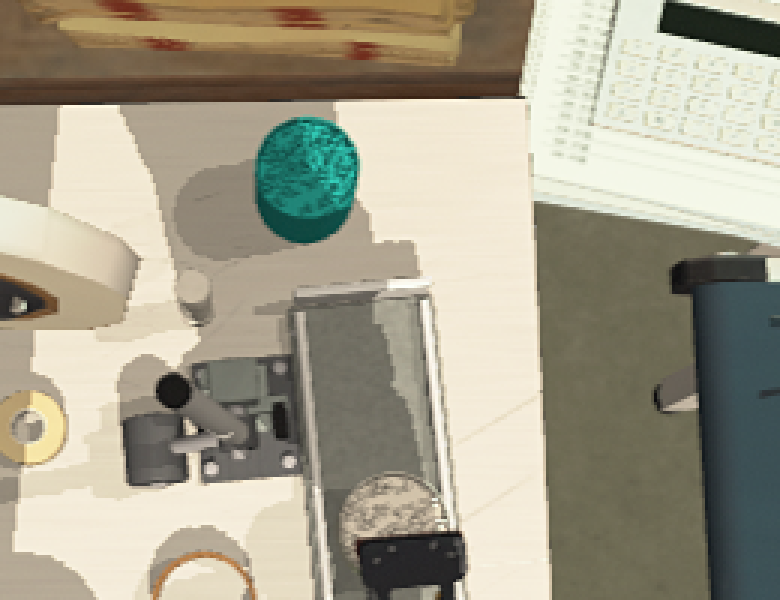

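Run:
```python
from h import *; from station import env,viewer; import cv2
t=.3; Q=quat(t,-1)
hit=env.move_l(tcp((-60,0,36),t),Q,rate=35,f_stop=6)
s=env.read_state();print(hit,s["time_s"],s["force"].round(1),s["tool_pos"].round(),s["qpos"].round(2))
for n in("scene","top"):cv2.imwrite(f"pics/{n}6.png",viewer.camera(n)[130:330,240:500].repeat(3,0).repeat(3,1))
```

```text
False 22.3 [0.7 0.9 0.1] [ 435. -200.  112.] [-0.54  0.52  2.17  0.71  0.27  1.86]
```

View pics/scene6.png

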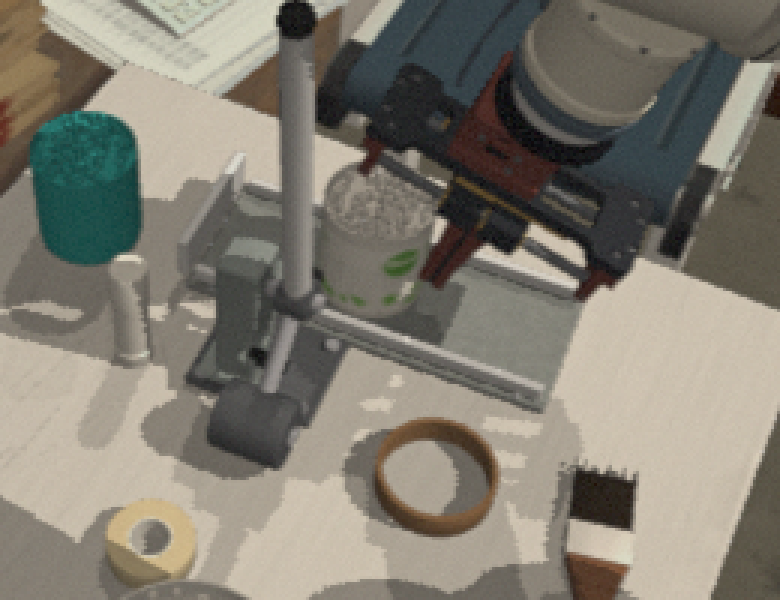

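View pics/top6.png

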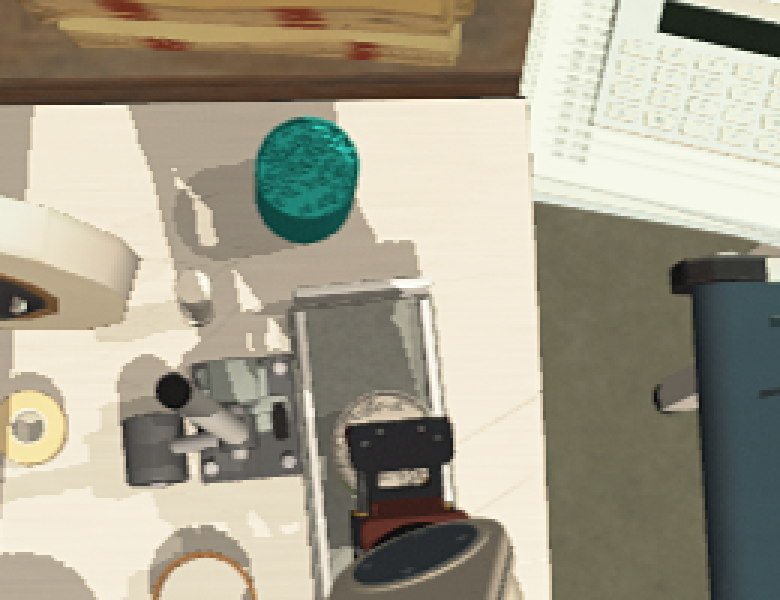

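Run:
```python
from h import *; from station import env,viewer; import cv2
t=.3; Q=quat(t,-1)
hit=env.move_l(tcp((-8,0,36),t),Q,rate=35,f_stop=6)
if not hit: hit=env.move_l(tcp((16,0,36),t),Q,rate=15,f_stop=3)
c,s_=np.cos(q[2]),np.sin(q[2])
s=env.read_state();d=s["tool_pos"]-tcp((0,0,36),t);print(hit,s["time_s"],s["force"].round(1),"tip x",c*d[0]+s_*d[1])
for n in("scene","top"):cv2.imwrite(f"pics/{n}7.png",viewer.camera(n)[130:330,240:500].repeat(3,0).repeat(3,1))
```

```text
False 25.7833 [ 0.4 -0.7 -0.7] tip x 15.972324670742703
```

View pics/scene7.png

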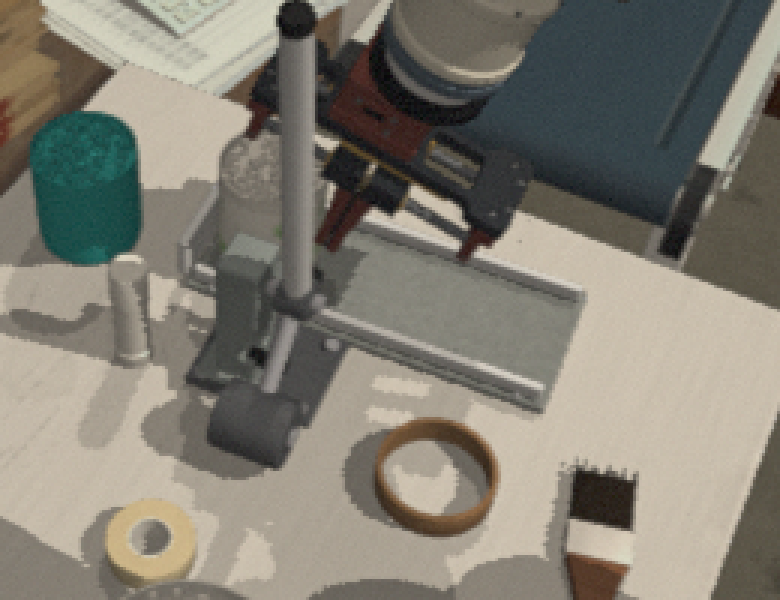

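View pics/top7.png

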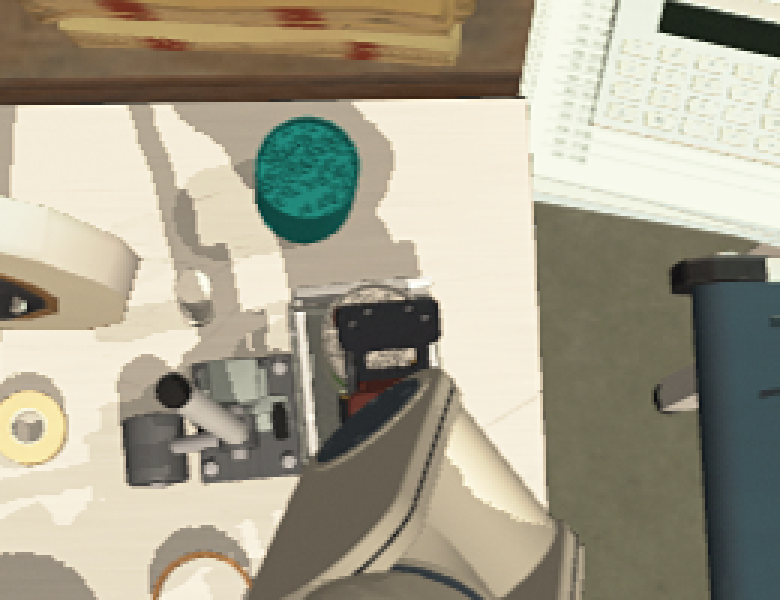

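Run:
```python
from h import *; from station import env,viewer; import cv2
t=.3; Q=quat(t,-1)
hit=env.move_l(tcp((28,0,36),t),Q,rate=12,f_stop=3)
c,s_=np.cos(q[2]),np.sin(q[2])
s=env.read_state();d=s["tool_pos"]-tcp((0,0,36),t);x=c*d[0]+s_*d[1];print(hit,s["time_s"],s["force"].round(1),"tip x",x)
env.move_l(tcp((x-60,0,36),t),Q,rate=60)
env.move_l(tcp((x-110,0,150),t),Q,rate=120)
env.move_l(tcp((-170,0,220),t),Q,rate=150)
print(env.read_state()["time_s"],env.read_state()["force"].round(1))
for n in("scene","top"):cv2.imwrite(f"pics/{n}8.png",viewer.camera(n)[130:330,240:500].repeat(3,0).repeat(3,1))
```

```text
True 26.4167 [ 0.  -0.5  0.4] tip x 20.08328312853065
29.6 [ 0.6 -1.1 -0.2]
```

View pics/scene8.png

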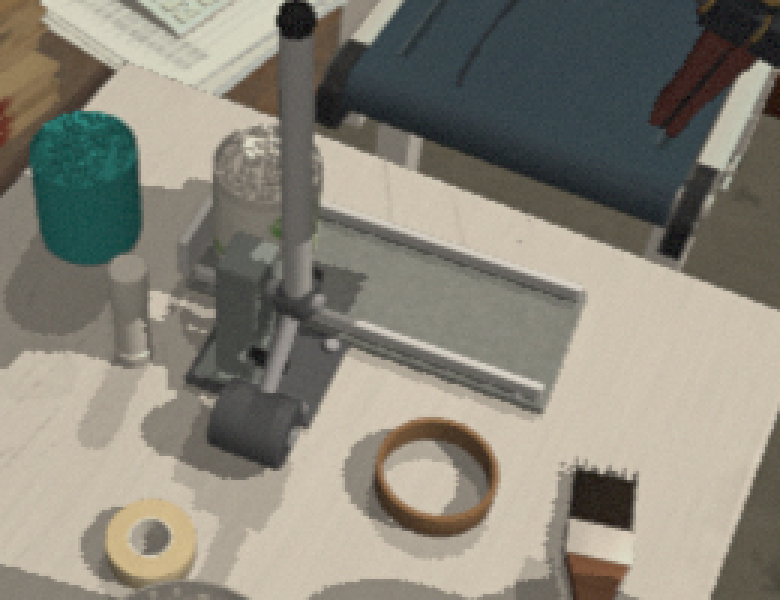

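View pics/top8.png

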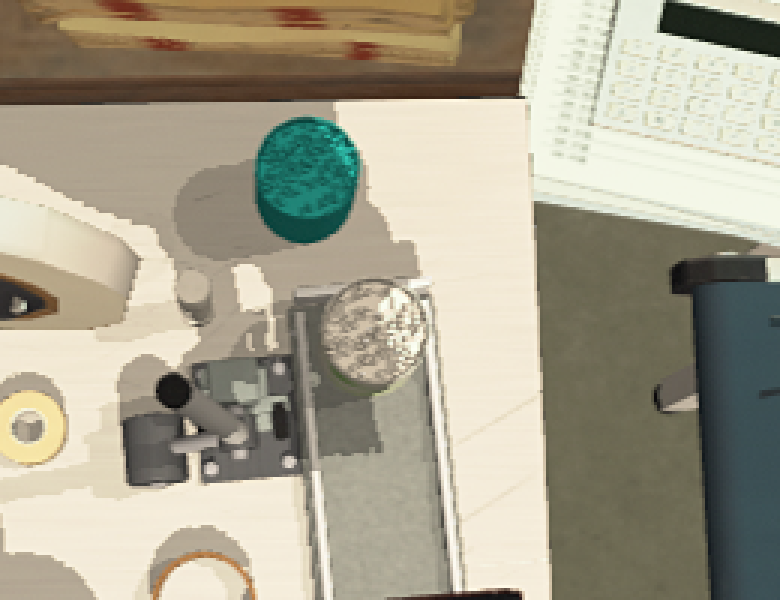

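```bash
python3 - <<'E'
from h import *
for x in(48,62.5): print(x,(proj("top",g2w(q,(x,0,94)))-[240,130])*3, (proj("scene",g2w(q,(x,0,94)))-[240,130])*3)
# check same method at start: tub triangulated
a=np.array([374,334])/3+[240,130]; b=np.array([268,174])/3+[240,130]
f=lambda X:np.r_[proj("top",g2w(q,(X[0],X[1],94)))-a,]
print("x,y from top",least_squares(f,[60,0]).x)
f=lambda X:np.r_[proj("scene",g2w(q,(X[0],X[1],94)))-b,]
print("x,y from scene",least_squares(f,[60,0]).x)
X,e=tri(b,a);print(X,e)
E
python3 - <<'E'
import cv2
a=cv2.imread("pics/scene8.png");cv2.imwrite("pics/z8.png",cv2.resize(a[100:320,160:360],None,fx=3,fy=2.7))
E
```

```text
48 [376.84580377 350.68411275] [289.785895   161.30164686]
62.5 [374.67725948 329.88996906] [269.77494536 154.73000068]
x,y from top [59.69604203  0.75381608]
x,y from scene [56.31013384 17.04124454]
[ 581.23439913 -190.45316847   74.5629001 ] 0.13481157371063546
```

View pics/z8.png

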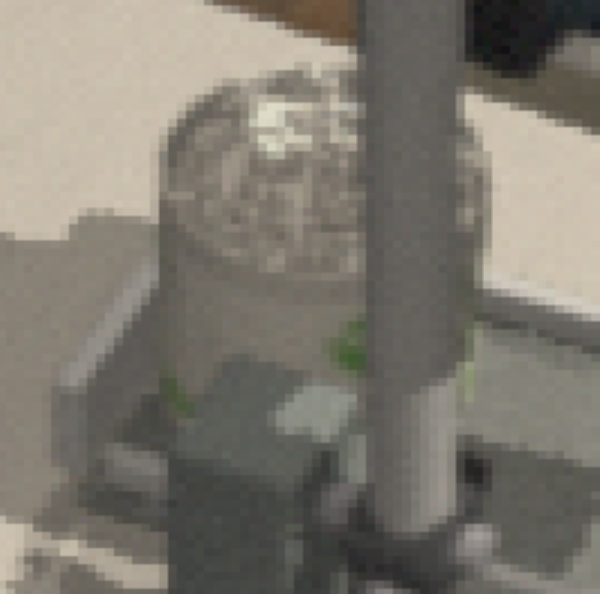

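Run:
```python
from station import env,workorder
env.hold(.3); print(workorder.sign_off(), env.read_state()["time_s"])
```

```text
the job is handed in; nothing more can be done
the job is handed in; nothing more can be done
```

The barrier arm is raised and standing by itself, the tub is at the end stop, and I handed the job in at about 30 s of the 58 s allowed. No verdict was reported.

**What I did:** I found the gate from both camera views. I put the closed fingertips under the boom near its free end and lifted it past balance, and it swung up on its own. Then I pushed the tub along the lane at about 36 mm above the table until the force rose, and backed the robot away.

**Checks that agreed:**
- **Barrier arm:** in the last pictures it stands past upright, with no finger near it.
- **Tub position:** the top view puts it at gate x ≈ 60 mm, y ≈ 1 mm, against 62.5 mm at the stop. It looks upright.
- **Bystanders:** the core, glue stick and small tape roll look unmoved. I compared the pictures by eye and did not measure them.

**Checks that disagreed or were weak:**
- **Tub height:** two-view estimates of the tub's top came out low, about 84 mm at the start and 75 mm at the end, against 94 mm expected. The final scene view was partly hidden by the raised boom, and on its own it gave x ≈ 56 mm and y ≈ 17 mm. I trusted the top view instead.
- **Contact at the stop:** the final push stopped at the 3 N threshold, while the force reading carries roughly 1 N of noise.
- **Gate fit:** remaining errors were up to about 1.5 pixels.

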